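# Fit the missing cover pin of the stirrer drive

### The arm

A 7-joint arm with a two-finger parallel gripper is mounted at the origin on the work surface. World frame = base frame: x ahead of the robot, y to its left, z up, the work surface at z = 0. Lengths are in mm, angles in rad, forces in N, time in s.
With the tool pointing down it reaches from about 425 to 800 mm from the base axis. Payload 8.3 kg.
Tool frame: the origin (TCP) lies between the finger pads, 19 mm behind the fingertips; this is the grasp point; z points along the fingers, y is the line along which they close (so a half turn about z gives the same grasp; the last joint's range is limited). The gripper opens to 85 mm and grips with 20 to 120 N. Pads are 22 mm wide; open, the fingers measure 114 mm over their backs; the gripper's body (76 mm by 85 mm) begins 54 mm behind the grasp point. The pads swing forward as they close: fully open they stand 13 mm farther back than shut.
Start: joints at [1.042, 0.383, 0.016, 1.37, -0.006, 1.388, -0.046], TCP at [280.743, -558.38, 249.979] pointing down, gripper open.
Joint ranges: [-2.95, 2.95], [-0.25, 2.06], [-1.52, 1.56], [0.18, 2.33], [-1.44, 4.58], [0.02, 2.06], [-3.01, 3.01]. Speed limits (rad/s): [2.39, 2.39, 3.01, 3.01, 3.14, 3.14, 3.14].

### API

Orientations are given as [roll, pitch, yaw] about the fixed x, y, z axes, in that order (R = Rz(yaw) Ry(pitch) Rx(roll)).
In Python, from workcell import manip, cam gives the robot as it stands (manip), with the cameras (cam).
- The arm moves only by the tool tcp_steps, called after ">>>" by a JSON object that holds its "name" and its "arguments". Schema: {"type":"object","properties":{"ticks":{"type":"object","properties":{"rows":{"type":"array","items":{"type":"array","items":{"type":"number"},"minItems":7,"maxItems":7},"minItems":1,"maxItems":20}},"additionalProperties":false,"required":["rows"]},"only":{"type":"string"},"quiet":{"type":"boolean"},"lines":{"type":"string"}},"required":["ticks"],"additionalProperties":false}. ticks is an object whose key "rows" holds a list of rows, 1 to 20 of them, each of 7 numbers: a rotation vector rx, ry, rz in a scale on which 1.0 is pi rad, then dx, dy, dz in shares of the most that a row can go, 1 being 50 mm, then the finger opening in mm; each row shifts and turns the commanded pose from where the row before left it, along the tool's axes as they then stand; what a row does not reach is not made up. A row lasts 1/10 s, in which the tool goes at most 50 mm and 0.15 rad, less where a joint would pass 70% of its speed; a pose out of reach is approached as far as the arm can. The fingers move at their own pace and stop on an object; the grip force is fixed at half the most. Time passes only in rows, so rows that do not move let the fingers close. The tool returns the time, the measured TCP pose, the force, the opening and the grip force at its end. only (a regular expression) keeps the lines of the reply that match it, lines (a string "A,B") keeps lines A to B, and quiet returns only ok. No shift or turn number may pass 1 either way. Input that does not fit is refused with a message, and nothing moves.
- manip.observe(): the state, without advancing time (a new reading comes with each control period).
- cam.grab_frame(name): name is "scene" or "side" or "wrist"; returns the picture (384x512x3 uint8, blue, green, red); there is no depth.
- cam.camera_info(name): a dict with "vfov" (degrees; the focal length in pixels is half the picture's height over the tangent of half this angle, whatever the lens; pixels are square), "cx", "cy" (the principal point, pixels), "R" (3x3) and "t" (3): a world point X has camera coordinates R X + t. Camera axes: x right, y down, z forward; pixel columns grow to the right and rows downward; lengths in mm; the calibration is good to about 2 mm. A picture is of the moment at which its call begins: read the wrist's pose just before it. camera_info takes no time and is no camera call; for the wrist camera it gives the pose at the moment of the call.
- manip.hand_in(): hands the job in; it is judged then, once.
The state is a dict: "time": time; "joint_pos": joint angles; "joint_vel": joint speeds; "joint_efforts": joint torques, N m; "tcp_pos": TCP position; "ee_rot": TCP orientation; "ft_force": force on the tool from outside, world axes, zero at the start; "ft_torque": the same for the moment, N m; "gripper_width": finger opening in mm; "grip_force": force on a finger pad.
Only numpy, scipy, OpenCV 4.12 (cv2) and the standard library are available. Lean on these libraries where they do the work, as an engineer would, in place of code of your own. Each camera call takes 0.05 s, during which the arm holds its last target. There are 200 camera calls.

### The job

One of the three locating pins that hold the cover of the stirrer drive case is missing: take the matching pin (the one with the tall round black knob) out of the white rack, bring it to the empty brass-collared hole in the cover, and lower it in by hand until its steel flange rests on the collar; do not just drop it in from above. Then let go, and leave the T-handled key and the flat-topped plug standing in the rack.

Things in the scene. Friction and masses are not known exactly. Their poses are not given: they have to be found in the camera images.
- pin: Loose pin, 120-210 g, upright in a 20 mm hole of the white rack (fixed, 70 x 215 mm, top 61 mm high; row of 3 along y, 75 mm apart). Origin: tip; z up its axis; at start x across the row. 6 mm tip, cone to 14 mm dia. shank at z=12 mm, 46 mm flange z=55-61, black knob 26 mm dia. z=61-101: grip it across the row (TCP at z=84 clears the flange). Lift straight up 60 mm to clear.
- hole (a point): Mouth of the only empty hole, on top of its brass collar (56 mm outside, hole 28 mm), 74 mm above the bench. z up, y along the row of 3 holes (80 mm apart), x across. Straight through the cover and a hidden coaxial 28 mm bore from 42 mm down; open to the bench. Grey case, fixed, 130 (x) x 260 mm (y). The other 2 holes hold fixed pins, knob tops 46 mm above the collars: keep fingers across the row.
- tkey: Steel T-handled key standing in the rack, to be left alone: 12 mm shank, 32 mm flange 50 mm above its lower tip, T-bar 60 mm long (along its y) whose top is 94 mm above the tip. Origin: lower tip, z up.
- plug: Flat-topped plug standing in the rack, to be left alone: 14 mm shank 30 mm long under a flat black disc 48 mm in diameter and 12 mm thick. Origin: lower tip, z up.

How it is judged:
By the outcome, as a careful person would: the job done as asked, in the order asked, and still so for the second after the job is handed in, with the robot touching nothing.
It also fails if it takes over 40 s, if anything falls off the work surface, if the arm or the gripper's body presses on something with over 40 N, if the wrist force passes 120 N, or if a joint passes its speed limit or range.

## Working session

There is one attempt and no reset: what is moved stays moved. The work goes in short steps, Python scripts to look and compute and a tool call to move; the robot and the scene stay as the last step left them, time stands still between calls to the robot, and variables do not carry over. Pictures are saved under pics/ and viewed, at most 10 in all, crops included, and the job is handed in when it is done.

```bash
mkdir -p pics; ls; python3 - <<'E'
from workcell import manip, cam
import cv2,numpy as np
s=manip.observe();print(s)
for n in("scene","side","wrist"):
    c=cam.camera_info(n);print(n,c)
    cv2.imwrite(f"pics/{n}0.png",cam.grab_frame(n))
a=[cv2.imread(f"pics/{n}0.png") for n in("scene","side")]
E
```

```text
pics
workcell.py
{'time': 0.0, 'joint_pos': array([ 1.0421171 ,  0.38424159,  0.0163951 ,  1.37119537, -0.00626693,
        1.38821325, -0.04653185]), 'joint_vel': array([-0.00036772, -0.00017669, -0.00030728,  0.00028378,  0.00059286,
        0.00035993,  0.00136709]), 'joint_efforts': array([-1.28373717e-04, -6.27598572e+01,  8.44395664e-01, -3.71823764e+01,
        1.66410045e-02,  1.44330968e-02, -5.28607259e-06]), 'tcp_pos': array([ 280.49131585, -557.97915552,  248.95821881]), 'ee_rot': array([-3.13958680e+00,  7.84931906e-05,  4.65797392e-01]), 'ft_force': array([ 0.20421838, -0.02036499, -0.17910168]), 'ft_torque': array([-0.01442574, -0.04005127, -0.02557321]), 'grip_force': 0.0, 'gripper_width': 85.24931730651669}
scene {'vfov': 48.94108852479435, 'cx': 249.2434886564545, 'cy': 197.39386430409687, 'R': array([[-0.81129176,  0.58461996, -0.00501754],
       [ 0.32116199,  0.43848035, -0.83939857],
       [-0.48852907, -0.68260859, -0.54349321]]), 't': array([ 467.5936735 , -103.43977535, 1226.80065655])}
side {'vfov': 42.071200934856634, 'cx': 267.26219177558266, 'cy': 197.16227918712076, 'R': array([[ 0.98859269, -0.15051996, -0.00531392],
       [-0.09245443, -0.57861887, -0.8103409 ],
       [ 0.11889774,  0.80158839, -0.58593462]]), 't': array([-552.47126084,  114.75619961,  999.67634875])}
wrist {'vfov': 61.48801396677083, 'cx': 253.56602640031974, 'cy': 189.85907790736348, 'R': array([[ 4.48161145e-01, -8.93952272e-01, -9.61194417e-04],
       [-8.59716599e-01, -4.31292141e-01,  2.73631977e-01],
       [-2.45028483e-01, -1.21804865e-01, -9.61833986e-01]]), 't': array([-624.5292523 ,  -36.7665038 ,  378.57280901])}
```

View pics/scene0.png

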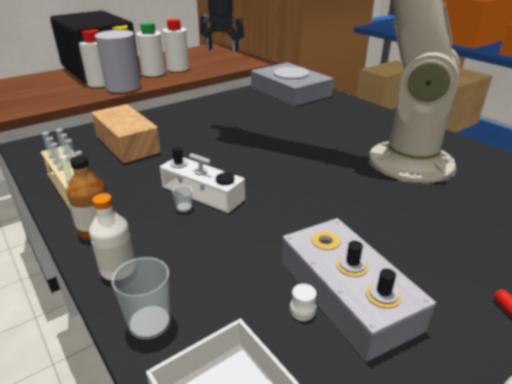

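View pics/side0.png

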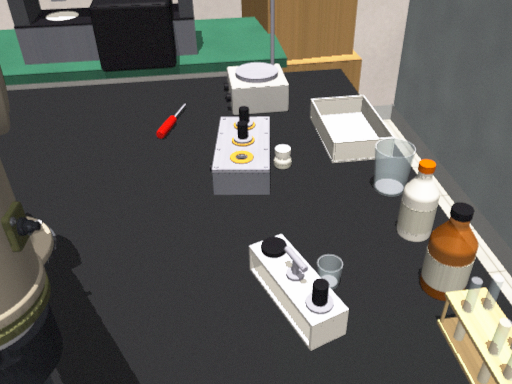

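The scene view shows the rack at about (200,180): pin knob at its left end (178,155), T-key in the middle, plug on the right (225,180). The empty collar is at (326,240). In the side view the knob is at (320,287) and the empty collar at (241,157).

```bash
cat > h.py <<'E'
import numpy as np,cv2
from workcell import manip, cam
def ray(c,u,v):
    f=192/np.tan(np.radians(c["vfov"]/2));R=np.array(c["R"]);t=np.array(c["t"])
    return -R.T@t, R.T@np.array([(u-c["cx"])/f,(v-c["cy"])/f,1])
def plane(c,uv,z):
    o,d=ray(c,*uv);return o+d*(z-o[2])/d[2]
def tri(rs):
    A=sum(np.eye(3)-np.outer(d,d)/(d@d) for o,d in rs);b=sum((np.eye(3)-np.outer(d,d)/(d@d))@o for o,d in rs)
    return np.linalg.solve(A,b)
def proj(c,X):
    f=192/np.tan(np.radians(c["vfov"]/2));p=np.array(c["R"])@X+c["t"];return p[0]/p[2]*f+c["cx"],p[1]/p[2]*f+c["cy"]
def blobs(im,lo,hi,box,amin=15):
    x0,y0,x1,y1=box;m=cv2.inRange(cv2.cvtColor(im,cv2.COLOR_BGR2HSV)[y0:y1,x0:x1],np.array(lo),np.array(hi))
    cs,_=cv2.findContours(m,cv2.RETR_EXTERNAL,cv2.CHAIN_APPROX_NONE);out=[]
    for k in cs:
        if cv2.contourArea(k)>=amin:
            e=cv2.fitEllipse(cv2.convexHull(k)) if len(cv2.convexHull(k))>4 else None
            x,y,w,h=cv2.boundingRect(k);out.append((cv2.contourArea(k),np.array(e[0])+[x0,y0] if e else None,e[1] if e else None,(x+x0,y+y0,w,h)))
    return out
E
python3 - <<'E'
from h import *
np.set_printoptions(precision=1,suppress=True)
I={n:(cv2.imread(f"pics/{n}0.png"),cam.camera_info(n)) for n in("scene","side")}
r=[]
for n,b in(("scene",(300,222,410,310)),("side",(220,110,265,170))):
    im,c=I[n]
    for x in blobs(im,(15,90,90),(35,255,255),b): print(n,"brass",x,plane(c,x[1],74))
for n,b in(("scene",(165,140,192,175)),("side",(305,270,338,312))):
    im,c=I[n]
    for x in blobs(im,(0,0,0),(180,255,60),b): print(n,"knob",x,plane(c,x[1],87))
a=cv2.resize(I["scene"][0][140:215,150:250],None,fx=4,fy=4,interpolation=cv2.INTER_CUBIC)
b=cv2.resize(I["side"][0][225:350,240:355],None,fx=3.4,fy=3.4,interpolation=cv2.INTER_CUBIC)
h=max(a.shape[0],b.shape[0]);P=lambda q:cv2.copyMakeBorder(q,0,h-q.shape[0],0,0,0)
cv2.imwrite("pics/crop1.png",np.hstack([P(a),P(b)]));print(a.shape,b.shape)
E
```

```text
scene brass (129.0, array([383. , 295.1]), (23.16913604736328, 34.9284553527832), (366, 286, 35, 22)) [550.5 337.4  74. ]
scene brass (92.5, array([352. , 265.4]), (19.926734924316406, 31.01223373413086), (337, 260, 31, 16)) [537.9 258.5  74. ]
scene brass (356.5, array([325.3, 240.1]), (17.486328125, 27.812000274658203), (312, 232, 28, 18)) [525.5 179.2  74. ]
side brass (206.5, array([241.2, 156.7]), (12.62258243560791, 23.124242782592773), (230, 151, 23, 13)) [524.4 173.2  74. ]
side brass (44.0, array([242.4, 139.6]), (11.662714004516602, 22.14559555053711), (232, 137, 22, 9)) [536.2 252.4  74. ]
side brass (15.5, array([250.5, 125.5]), (5.883083343505859, 8.797062873840332), (247, 122, 8, 8)) [564.8 322.6  74. ]
scene knob (442.0, array([176.8, 147.3]), (27.848501205444336, 33.61311721801758), (165, 140, 27, 24)) [ 578.8 -324.    87. ]
side knob (329.0, array([319.7, 292. ]), (16.647855758666992, 28.50531578063965), (312, 279, 16, 27)) [ 601.1 -280.6   87. ]
(300, 400, 3) (425, 391, 3)
```

View pics/crop1.png

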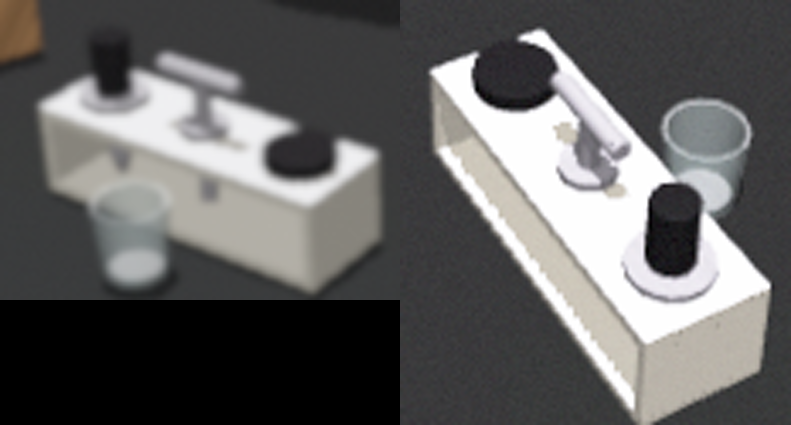

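The crop shows the pin nearest the side camera, with its knob top at side ≈(320.9,284.5) and flange at (319.4,302.4). In the scene view the knob top is ≈(177.5,149.0) and the flange (178.8,163.8). The plug top is at side (273.2,246) and scene (225,177.5).

```bash
python3 - <<'E'
from h import *
np.set_printoptions(precision=1,suppress=True)
S,D=cam.camera_info("scene"),cam.camera_info("side")
for n,a,b,z in(("top",(177.5,149),(320.9,284.5),107),("flange",(178.8,163.8),(319.4,302.4),67),("plug",(225,177.5),(273.2,246),73),("hole",(325.3,240.1),(241.2,156.7),74)):
    print(n,plane(S,a,z),plane(D,b,z),tri([ray(S,*a),ray(D,*b)]))
E
```

```text
top [ 599.4 -276.8  107. ] [ 601.1 -283.7  107. ] [ 599.8 -280.9  105.1]
flange [ 601.9 -273.3   67. ] [ 600.8 -284.4   67. ] [ 600.4 -280.3   63.2]
plug [ 549.7 -135.7   73. ] [ 548.1 -144.7   73. ] [ 547.9 -140.4   69.8]
hole [525.5 179.1  74. ] [524.5 173.   74. ] [524.3 177.3  71.8]
```

The manual's scale: shifts go in shares of 50 mm and turns go in shares of pi rad. Converting my numbers, 41 mm is 0.82, -10.4 mm is -0.208, -0.146 rad / 3.1416 = -0.0465.

>>> {"name": "tcp_steps", "arguments": {"ticks": {"rows": [[0, 0, 0, 0.82, -0.208, 0, 85], [0, 0, 0, 0.82, -0.208, 0, 85], [0, 0, 0, 0.82, -0.208, 0, 85], [0, 0, 0, 0.82, -0.208, 0, 85], [0, 0, 0, 0.82, -0.208, 0, 85], [0, 0, 0, 0.82, -0.208, 0, 85], [0, 0, 0, 0.82, -0.208, 0, 85], [0, 0, 0, 0.82, -0.208, 0, 85], [0, 0, 0, 0.82, -0.208, 0, 85], [0, 0, 0, 0.82, -0.208, 0, 85], [0, 0, -0.0465, 0, 0, 0, 85], [0, 0, -0.0465, 0, 0, 0, 85], [0, 0, -0.0465, 0, 0, 0, 85], [0, 0, -0.0465, 0, 0, 0, 85], [0, 0, -0.0465, 0, 0, 0, 85], [0, 0, -0.0465, 0, 0, 0, 85], [0, 0, -0.0465, 0, 0, 0, 85], [0, 0, -0.0465, 0, 0, 0, 85], [0, 0, -0.0465, 0, 0, 0, 85], [0, 0, -0.0465, 0, 0, 0, 85]]}}}

```text
time: 2.15
tcp_pos: [600.1, -281.3, 249.5]
ee_rot: [-3.141, -0.001, 1.932]
ft_force: [-0.1, 0.4, 0.2]
gripper_width: 85.3
grip_force: 0.0
```

```bash
python3 - <<'E'
from h import *
print(manip.observe()["joint_pos"].round(2))
cv2.imwrite("pics/w1.png",cam.grab_frame("wrist"))
E
```

```text
[ 0.65  0.5  -0.41  1.23  0.19  1.44  0.63]
```

View pics/w1.png

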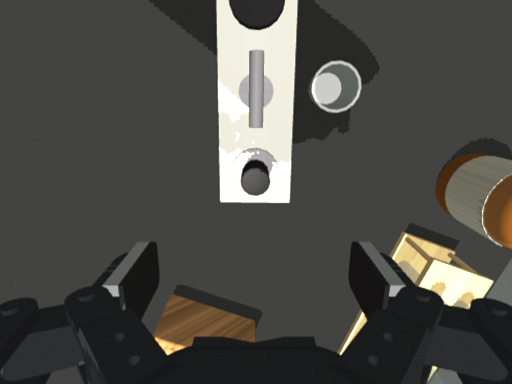

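The wrist view shows the rack's row vertical in the image, so the fingers close across it. The knob top is at about (255,181), with the plug and T-key behind it.

```bash
python3 - <<'E'
from h import *
np.set_printoptions(precision=1,suppress=True)
c=cam.camera_info("wrist");im=cv2.imread("pics/w1.png");s=manip.observe()
for x in blobs(im,(0,0,0),(180,255,90),(225,150,288,200)): print(x,plane(c,x[1],107),plane(c,x[1],104))
for x in [(255.5,180.5),(256,90)]: print(plane(c,x,107))
# flange ring far edge and rack midline
p,q=plane(c,(257.5,10),61),plane(c,(255,202),61);print(p,q,np.arctan2(*(p-q)[[1,0]]),s["tcp_pos"],s["ee_rot"])
E
```

```text
(745.0, array([255. , 177.2]), (28.474519729614258, 35.2005500793457), (241, 160, 29, 35)) [ 597.9 -277.9  107. ] [ 598.1 -278.5  104. ]
[ 599.3 -280.4  107. ]
[ 573.  -211.5  107. ]
[ 549.9 -147.9   61. ] [ 611.4 -312.4   61. ] 1.9283775398636809 [ 600.1 -281.5  249.5] [-3.1 -0.   1.9]
```

Scaled: 40 mm is 0.8, 25 mm is 0.5.

>>> {"name": "tcp_steps", "arguments": {"ticks": {"rows": [[0, 0, 0, 0.01, -0.01, 0.8, 85], [0, 0, 0, 0, 0, 0.8, 85], [0, 0, 0, 0, 0, 0.8, 85], [0, 0, 0, 0, 0, 0.5, 85], [0, 0, 0, 0, 0, 0.25, 85], [0, 0, 0, 0, 0, 0, 60], [0, 0, 0, 0, 0, 0, 40], [0, 0, 0, 0, 0, 0, 0], [0, 0, 0, 0, 0, 0, 0], [0, 0, 0, 0, 0, 0, 0], [0, 0, 0, 0, 0, 0, 0], [0, 0, 0, 0, 0, 0, 0]]}}}

```text
time: 3.4
tcp_pos: [600.8, -281.3, 94.4]
ee_rot: [3.139, 0.002, 1.926]
ft_force: [0.1, 0.7, 6.0]
gripper_width: 24.5
grip_force: 58.7
```

Scaled: -25 mm is -0.5, -20 mm is -0.4.

>>> {"name": "tcp_steps", "arguments": {"ticks": {"rows": [[0, 0, 0, 0, 0, -0.2, 0], [0, 0, 0, 0, 0, -0.4, 0], [0, 0, 0, 0, 0, -0.5, 0], [0, 0, 0, 0, 0, -0.5, 0], [0, 0, 0, 0, 0, -0.5, 0], [0, 0, 0, 0, 0, -0.5, 0], [0, 0, 0, 0, 0, -0.2, 0], [0, 0, 0, 0, 0, 0, 0]]}}}

```text
time: 4.2
tcp_pos: [600.3, -281.1, 234.3]
ee_rot: [3.139, 0.002, 1.926]
ft_force: [0.5, -0.0, -1.9]
gripper_width: 24.2
grip_force: 59.1
```

```bash
python3 - <<'E'
from h import *
s=manip.observe();print(s["tcp_pos"],s["ee_rot"])
a=cam.grab_frame("side");b=cam.grab_frame("wrist")
cv2.imwrite("pics/lift.png",np.hstack([cv2.resize(a[140:340,220:400],None,fx=2,fy=2),b[0:384,100:440]][:1]+[cv2.copyMakeBorder(b[:,90:480],0,16,0,0,0)]))
E
```

```text
[ 600.31618614 -281.12729821  234.29108169] [3.13947258e+00 1.97000210e-03 1.92575868e+00]
```

View pics/lift.png

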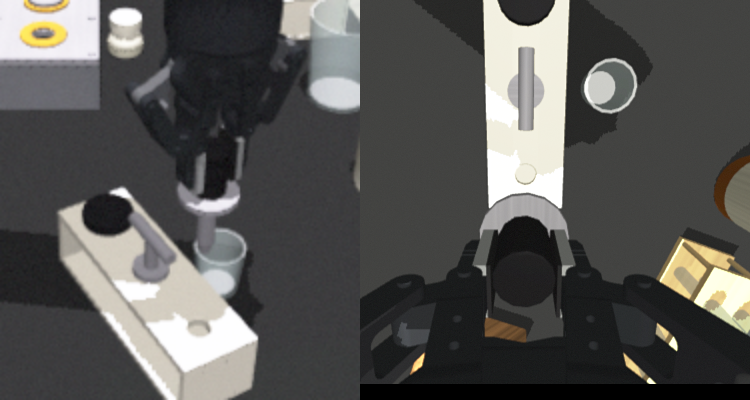

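The pin is held upright. Its flange is below the fingers, the rack hole it left is empty, and the key and plug are untouched. Next is the hole, stopping 30 mm short to measure it.

Scaled: 40 mm is 0.8, 20 mm is 0.4, 0.129 rad / 3.1416 = 0.0411.

>>> {"name": "tcp_steps", "arguments": {"ticks": {"rows": [[0, 0, 0.0407, 0, 0, 0, 0], [0, 0, 0.0407, 0, 0, 0, 0], [0, 0, 0.0407, 0, 0, 0, 0], [0, 0, 0.0411, 0, 0, 0, 0], [0, 0, 0, 0.4, -0.14, 0, 0], [0, 0, 0, 0.8, -0.28, 0, 0], [0, 0, 0, 0.8, -0.28, 0, 0], [0, 0, 0, 0.8, -0.28, 0, 0], [0, 0, 0, 0.8, -0.28, 0, 0], [0, 0, 0, 0.8, -0.28, 0, 0], [0, 0, 0, 0.8, -0.28, 0, 0], [0, 0, 0, 0.8, -0.28, 0, 0], [0, 0, 0, 0.8, -0.28, 0, 0], [0, 0, 0, 0.8, -0.28, 0, 0], [0, 0, 0, 0.4, -0.14, 0, 0], [0, 0, 0, 0.2, -0.12, 0, 0], [0, 0, 0, 0, 0, 0, 0]]}}}

```text
time: 6.0
tcp_pos: [518.9, 148.0, 231.4]
ee_rot: [-3.14, 0.0, 1.415]
ft_force: [-0.0, -1.0, -1.6]
gripper_width: 24.7
grip_force: 59.3
```

```bash
python3 - <<'E'
from h import *
b=cam.grab_frame("wrist");cv2.imwrite("pics/w2.png",b)
E
```

```text
(no output)
```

View pics/w2.png

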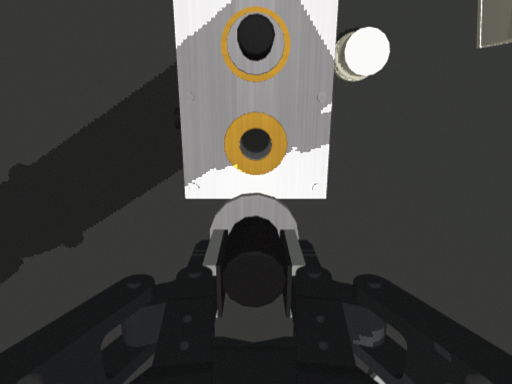

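The empty collar is centred at ≈(256,143), a filled pin hole is at (255,44), and the held flange is at ≈(254,225). The row is vertical in the image.

```bash
python3 - <<'E'
from h import *
np.set_printoptions(precision=1,suppress=True)
c=cam.camera_info("wrist");im=cv2.imread("pics/w2.png");s=manip.observe();T=s["tcp_pos"]
for x in blobs(im,(12,90,80),(35,255,255),(200,0,310,190),200): print(x,plane(c,x[1],74))
print(plane(c,(255.5,44.5),74),T,s["ee_rot"])
print("proj flange bottom/top expected",proj(c,T+[0,0,-28]),proj(c,T+[0,0,-23]))
w=np.array([np.cos(1.415),np.sin(1.415),0])
l=np.array([np.sin(1.415),-np.cos(1.415),0])
for z in(-24,-29): print("expected flange far edge, sides",proj(c,T+[0,0,z]+23*w),proj(c,T+[0,0,z]+23*l),proj(c,T+[0,0,z]-23*l))
g=cv2.cvtColor(im,cv2.COLOR_BGR2GRAY)
print(g[185:205,254]);print(g[222,203:216],g[222,292:306])
E
```

```text
(3023.0, array([255.1, 143.1]), (62.36004638671875, 63.208099365234375), (224, 112, 63, 63)) [524.2 175.8  74. ]
(4025.5, array([255.1,  43.6]), (69.6124267578125, 75.23075866699219), (221, 6, 70, 76)) [536.7 254.7  74. ]
[536.9 254.   74. ] [519.7 146.1 231.6] [-3.1  0.   1.4]
proj flange bottom/top expected (np.float64(256.2848135401409), np.float64(236.04134929849056)) (np.float64(256.3507057789739), np.float64(240.1883544974902))
expected flange far edge, sides (np.float64(256.29904030523494), np.float64(195.34724703130794)) (np.float64(302.3312854330186), np.float64(239.23569517649986)) (np.float64(210.37396524494983), np.float64(239.44263449309568))
expected flange far edge, sides (np.float64(256.2324926969916), np.float64(192.40889519498663)) (np.float64(300.93599005979644), np.float64(235.1388770220719)) (np.float64(211.63726175816385), np.float64(235.34250173532945))
[251 251 251 251 251 252 255 217 109  82 118 145 148 145 145 145 146 146
 146 145]
[ 55  55  56  56  56  54  55  53  58  96 141 145 146] [143 142 140 133  80  57  55  55  56  55  57  55  55  56]
```

Scaled: 20 mm is 0.4, 15 mm is 0.3.

>>> {"name": "tcp_steps", "arguments": {"ticks": {"rows": [[0, 0, 0, 0.3, 0, 0, 0], [0, 0, 0, 0.3, 0, 0, 0], [0, 0, 0, 0, 0, 0.4, 0], [0, 0, 0, 0, 0, 0.4, 0], [0, 0, 0, 0, 0, 0.4, 0], [0, 0, 0, 0, 0, 0, 0], [0, 0, 0, 0, 0, 0, 0]]}}}

```text
time: 6.75
tcp_pos: [525.2, 174.7, 172.5]
ee_rot: [-3.141, 0.001, 1.41]
ft_force: [-0.1, 0.5, -1.0]
gripper_width: 24.4
grip_force: 59.3
```

```bash
python3 - <<'E'
from h import *
np.set_printoptions(precision=1,suppress=True)
for i in range(3):
    b=cam.grab_frame("scene");s=manip.observe();print(s["tcp_pos"],s["ft_force"])
a=cam.grab_frame("side")
P=lambda q:cv2.resize(q,(400,400),interpolation=cv2.INTER_CUBIC)
cv2.imwrite("pics/pre.png",np.hstack([P(b[180:280,270:370]),P(a[90:190,195:295])]))
E
```

```text
[525.6 175.3 173.3] [ 0.7  0.2 -2. ]
[525.7 175.8 173.7] [ 0.1 -0.  -2.2]
[525.6 176.1 173.8] [ 1.3  0.1 -1.7]
```

View pics/pre.png

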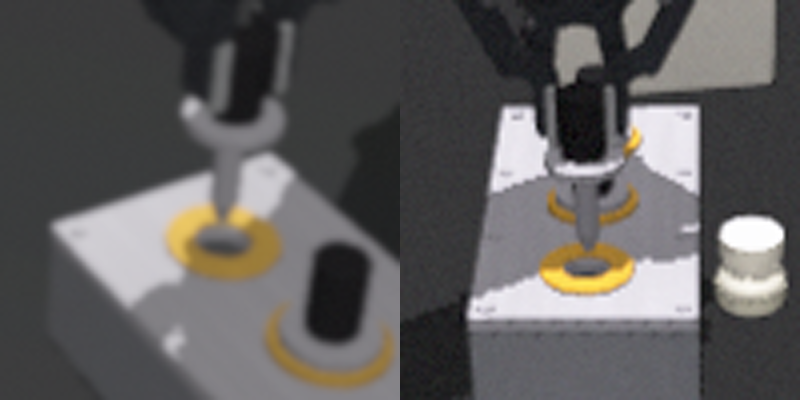

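Both views show the tip about 10 mm above the mouth and centred on it: side tip (588,245) over mouth (588,267), scene tip (228,222) over mouth (224,241). Lowering now.

Scaled: 10 mm is 0.2, 8 mm is 0.16.

>>> {"name": "tcp_steps", "arguments": {"ticks": {"rows": [[0, 0, 0, 0, -0.02, 0.1, 0], [0, 0, 0, 0, 0, 0.2, 0], [0, 0, 0, 0, 0, 0.2, 0], [0, 0, 0, 0, 0, 0.2, 0], [0, 0, 0, 0, 0, 0.2, 0], [0, 0, 0, 0, 0, 0.16, 0], [0, 0, 0, 0, 0, 0.1, 0], [0, 0, 0, 0, 0, 0, 0], [0, 0, 0, 0, 0, 0, 0]]}}}

```text
time: 7.85
tcp_pos: [523.9, 176.8, 114.7]
ee_rot: [3.141, -0.0, 1.413]
ft_force: [0.4, 0.1, -2.7]
gripper_width: 24.3
grip_force: 59.3
```

Scaled: 2 mm is 0.04, 1 mm is 0.02.

>>> {"name": "tcp_steps", "arguments": {"ticks": {"rows": [[0, 0, 0, 0, 0, 0.04, 0], [0, 0, 0, 0, 0, 0.04, 0], [0, 0, 0, 0, 0, 0.02, 0], [0, 0, 0, 0, 0, 0, 0], [0, 0, 0, 0, 0, 0, 0]]}}}

```text
time: 8.35
tcp_pos: [523.8, 176.7, 109.6]
ee_rot: [3.142, -0.0, 1.413]
ft_force: [-0.9, 0.3, -1.7]
gripper_width: 24.5
grip_force: 59.3
```

>>> {"name": "tcp_steps", "arguments": {"ticks": {"rows": [[0, 0, 0, 0, 0, 0.02, 0], [0, 0, 0, 0, 0, 0.02, 0], [0, 0, 0, 0, 0, 0, 0], [0, 0, 0, 0, 0, 0, 0]]}}}

```text
time: 8.75
tcp_pos: [523.7, 176.6, 107.5]
ee_rot: [-3.141, -0.0, 1.413]
ft_force: [0.1, 0.7, -1.7]
gripper_width: 24.1
grip_force: 59.7
```

Scaled: 1 mm is 0.02.

>>> {"name": "tcp_steps", "arguments": {"ticks": {"rows": [[0, 0, 0, 0, 0, 0.02, 0], [0, 0, 0, 0, 0, 0, 0], [0, 0, 0, 0, 0, 0, 0]]}}}

```text
time: 9.05
tcp_pos: [523.8, 176.7, 107.4]
ee_rot: [3.141, 0.0, 1.413]
ft_force: [-3.5, -1.2, 5.5]
gripper_width: 24.7
grip_force: 60.4
```

>>> {"name": "tcp_steps", "arguments": {"ticks": {"rows": [[0, 0, 0, 0, 0, 0.02, 0], [0, 0, 0, 0, 0, 0, 0], [0, 0, 0, 0, 0, 0, 0]]}}}

```text
time: 9.35
tcp_pos: [523.8, 176.7, 107.3]
ee_rot: [3.141, 0.0, 1.413]
ft_force: [-6.6, -2.7, 15.4]
gripper_width: 24.6
grip_force: 61.3
```

The flange touched at the expected height (TCP z 107.4, force up to 15 N). I'll ease off, release and retreat straight up.

Scaled: -40 mm is -0.8, -1.5 mm is -0.03.

>>> {"name": "tcp_steps", "arguments": {"ticks": {"rows": [[0, 0, 0, 0, 0, -0.03, 0], [0, 0, 0, 0, 0, 0, 0], [0, 0, 0, 0, 0, 0, 35], [0, 0, 0, 0, 0, 0, 50], [0, 0, 0, 0, 0, 0, 70], [0, 0, 0, 0, 0, 0, 70], [0, 0, 0, 0, 0, 0, 70], [0, 0, 0, 0, 0, -0.3, 70], [0, 0, 0, 0, 0, -0.6, 70], [0, 0, 0, 0, 0, -0.8, 70], [0, 0, 0, 0, 0, -0.8, 85], [0, 0, 0, -0.6, 0, -0.4, 85], [0, 0, 0, -0.8, 0, 0, 85], [0, 0, 0, -0.8, 0, 0, 85], [0, 0, 0, -0.8, 0, 0, 85], [0, 0, 0, 0, 0, 0, 85], [0, 0, 0, 0, 0, 0, 85]]}}}

```text
time: 11.05
tcp_pos: [500.2, 27.7, 253.2]
ee_rot: [3.14, -0.0, 1.411]
ft_force: [0.1, 0.6, 0.9]
gripper_width: 85.3
grip_force: 0.0
```

```bash
python3 - <<'E'
from h import *
b=cam.grab_frame("scene");a=cam.grab_frame("side")
P=lambda q:cv2.resize(q,(400,400),interpolation=cv2.INTER_CUBIC)
cv2.imwrite("pics/fin.png",np.hstack([P(b[140:340,150:350]),P(a[90:340,150:400])]))
E
```

```text
(no output)
```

View pics/fin.png

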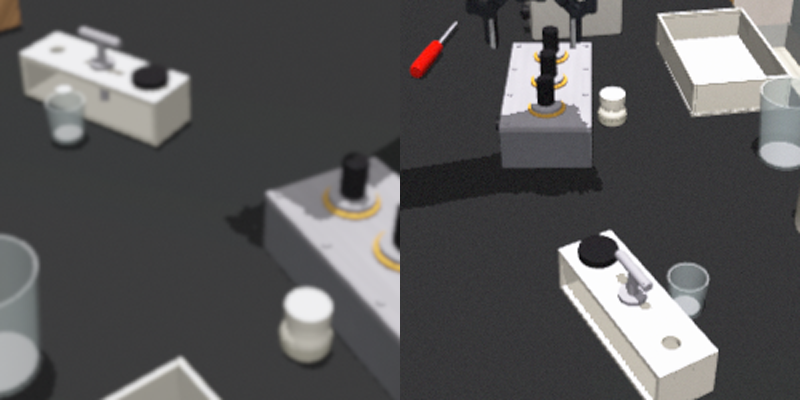

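The pin is seated flat on its collar and matches the other two (scene crop (353,180), side crop (546,90)). The key and plug still stand in the rack, and the gripper is clear.

```bash
python3 -c "
from workcell import manip, cam
print(manip.hand_in())"
```

```text
the job is handed in; nothing more can be done
None
```

The pin was lowered by hand until its flange rested on the brass collar, then released; the T-handled key and plug still stand in the rack, and the job was handed in at about 11 s.

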